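# Open the wiring box and shelve its panel

## Task

Turn both wooden turn buttons on the wiring box aside and lift the access panel out by its ridge. Lay the panel down flat on the bench and let go of it, then take it again near one end and slide it lengthways, ridge up, into the low panel shelf, flat on the shelf board and fully home against the back, with its other end left sticking out. Leave the other things on the bench where they are.

Things in the scene. Friction and masses are not known exactly. Their poses are not given: they have to be found in the camera images.
- wiring_box: low wooden box fixed on the bench, 100 mm (x) by 264 mm (y, its length) by 50 mm high; origin at the centre of its underside. In its top a recess 60 x 164 mm, 12 mm deep, in which the access panel lies on a ledge, flush with the rim, with 2 mm of play all round (no room for fingers). One turn button at each end, pivots at y = +98 and -98 mm
- button_left_bar (a point): middle of the bar of the turn button on the wiring box's +y end: wooden bar 60 mm long, 12 mm wide, 18 mm high with rounded ends, on a screw through its middle; the point lies on the pivot, half-way up the bar, 61 mm above the bench; its y axis runs along the bar and turns with it
- button_right_bar (a point): middle of the bar of the turn button on the wiring box's -y end: wooden bar 60 mm long, 12 mm wide, 18 mm high with rounded ends, on a screw through its middle; the point lies on the pivot, half-way up the bar, 61 mm above the bench; its y axis runs along the bar and turns with it
- button_left (a joint): angle of the +y end turn button: 0 = bar along the panel's length, its inner end over the panel's end; positive = anticlockwise seen from above; it turns either way to stops at -1.6 and +1.6 rad (crosswise); the panel is free of it beyond about 1.15 rad either way; stiff (0.06 N m) and stays where it is left; starts within 0.35 of 0
- button_right (a joint): angle of the -y end turn button: 0 = bar along the panel's length, its inner end over the panel's end; positive = anticlockwise seen from above; it turns either way to stops at -1.6 and +1.6 rad (crosswise); the panel is free of it beyond about 1.15 rad either way; stiff (0.06 N m) and stays where it is left; starts within 0.35 of 0
- panel_center (a point): centre of the loose plywood access panel's plate, half-way up: 56 mm (x) by 160 mm (y, length) by 12 mm thick, about 0.16 kg, both ends alike; z points out of the ridge face. Grip ridge in the middle, 14 mm wide (x), 70 mm long (y), from 6 to 28 mm above this point. This point's height: 44 mm in the box, 6 mm lying on the bench, 36 mm in the shelf
- panel_shelf: low plywood shelf fixed on the bench, 122 x 98 x 82 mm high, open in front; origin on the bench under the middle of its front, x points into the slot. Slot: floor 30 mm up, 70 mm wide (front 20 mm splayed to 88), 42 mm high, 110 mm deep; the top board begins 14 mm in. Panel fully home: its centre at x = +30 mm, 50 mm of it stick out
- multimeter: bystander, to be left alone: yellow multimeter lying flat, 135 x 70 x 43 mm, between and behind the box and the shelf; origin under its middle
- side_cutters: bystander, to be left alone: side cutters with red handles, 189 mm long, far left; origin under its middle
- rubber_block: bystander, to be left alone: black rubber sanding block, 42 x 68 x 26 mm, front left; origin under its middle
- green_tape: bystander, to be left alone: roll of green tape lying flat, 73 mm across, 18 mm high, front right; origin under its middle
- glue_pot: bystander, to be left alone: brown glue pot with white cap, 38 mm across, 46 mm high, at the back; origin under its middle
- panel: the same access panel as a body; origin at the centre of its underside, axes as above

How it is judged:
By the outcome, as a careful person would: the job done as asked, in the order asked, and still so for the second after the job is handed in, with the robot touching nothing.
It also fails if it takes over 72 s, if anything falls off the work surface, if the arm or the gripper's body presses on something with over 40 N, if the wrist force passes 120 N, or if a joint passes its speed limit or range.

## Robot

A 7-joint arm with a two-finger parallel gripper is mounted at the origin on a cart in front of the work surface, level with it; the furniture and walls round the work are solid. World frame = base frame: x ahead of the robot, y to its left, z up, the work surface at z = 0. Lengths are in m, angles in rad, forces in N, time in s.
With the tool pointing down it reaches from about 0.35 to 0.9 m from the base axis. Payload 8.1 kg.
Tool frame: the origin (TCP) lies midway between the tips of the shut fingers; the grasp point (between the pads) lies 19 mm behind it; z points along the fingers, y is the line along which they close (so a half turn about z gives the same grasp; the last joint's range is limited). The gripper opens to 92 mm and grips with 3 to 60 N. Pads are 19 mm wide; open, the fingers measure 130 mm over their backs; the gripper's body (75 mm by 190 mm) begins 47 mm behind the grasp point.
Start: joints at [1.104, 0.434, 0.025, 1.573, -0.012, 1.134, -0.075], TCP at [0.222, -0.584, 0.205] pointing down, gripper open.
Joint ranges: [-2.62, 2.62], [-0.44, 2.09], [-1.27, 1.32], [0.08, 2.57], [-1.32, 4.46], [0.12, 2], [-2.74, 2.74]. Speed limits (rad/s): [2.22, 2.22, 3.01, 3.01, 3.14, 3.14, 3.14].

## Interface

Orientations are given as a rotation vector (axis times angle).
In Python, from cell import observe, get_image, camera_model, sign_off, recognise, silhouettes gives the robot as it stands.
- The arm moves only by the tool apply_moves, never from a script. Its argument "motion" is a list of rows, each an object of numbers: "x", "y", "z": the shift along the world's x, y, z in cm; "yaw": the turn about the world's z in degrees; "hand": the opening, from -1 (shut) to 1 (fully open), so that 0 is half open. In form: [{"x": .., "y": .., "z": .., "yaw": .., "hand": ..}, ...]. A call has 1 to 10 rows; each row is the pose to reach, as a shift and turn from the pose commanded when the call began; what a row does not reach only later rows make up. A row lasts 1/8 s, in which the tool goes at most 62.5 mm and 10.7 degrees, less where a joint would pass 70% of its speed; a pose out of reach is approached as far as the arm can. A call with a gripper value outside its range is refused whole. The fingers move at their own pace and stop on an object; "newtons" is the grip in N (left out, the last holds). Time passes only in rows, so rows that repeat a pose let the fingers close. It gives the time, the measured TCP pose, the force, the opening and the grip force at its end, in the units of the state.
- observe(): the state, without advancing time (a new reading comes with each control period).
- get_image(name): name is "scene" or "side" or "wrist"; returns the picture (400x640x3 uint8, blue, green, red); there is no depth.
- camera_model(name): a dict with "camera_matrix" (3x3 intrinsics, pixels), "k1" (the pictures are not rectified: a ray, as slopes to the right and down, at radius r is drawn at 1 + k1 r^2 times it, then the intrinsics apply), "T" (4x4, takes a point from camera to world coordinates). Camera axes: x right, y up, looking along -z (the intrinsics and any distortion apply to the point x, -y, -z); pixel columns grow to the right and rows downward; lengths in m; the calibration is good to about 2 mm. A picture is of the moment at which its call begins: read the wrist's pose just before it. camera_model takes no time and is no camera call; for the wrist camera it gives the pose at the moment of the call.
- sign_off(): hands the job in; it is judged then, once.
Trained networks look in the newest picture that a camera, given by its name, has taken for a name from the list of things; names that differ only in an ending like _2 or _b are one class to them, and where a whole thing is asked for, a point or a joint stands for the part that bears it (a point fixed in the world has none). Each returns a list of dicts, best first, with "p" (0 to 1); they miss things now and then, are a little off and sometimes report something else, mostly with a low value. They report only what shows in the picture. A call takes as long as a camera call.
- recognise(query, camera): "rect" ([left, top, right, bottom] in pixels, round what is visible of it).
- silhouettes(query, camera): "mask" (400x640 bool, what is visible of it) and "rect" ([left, top, right, bottom] in pixels, round what is visible of it).
The state is a dict: "clock": time; "joints": joint angles; "dq": joint speeds; "joint_efforts": joint torques, N m; "position": TCP position; "ee_rot": TCP orientation; "force": force on the tool from outside, world axes, zero at the start; "ft_torque": the same for the moment, N m; "width": opening from 0.0 (shut) to 1.0 (fully open); "gripper_force": force on a finger pad.
Only numpy, scipy, OpenCV 4.12 (cv2) and the standard library are available. Lean on these libraries where they do the work, as an engineer would, in place of code of your own. Each camera call takes 0.05 s, during which the arm holds its last target. There are 200 camera calls.

## Working session

There is one attempt and no reset: what is moved stays moved. The work goes in short steps, Python scripts to look and compute and a tool call to move; the robot and the scene stay as the last step left them, time stands still between calls to the robot, and variables do not carry over. Pictures are saved under pics/ and viewed, at most 10 in all, crops included, and the job is handed in when it is done.

Besides the shell and the picture viewer there is one more tool, called after ">>>" as a command line: name --argument value ..., lists and objects as JSON in quotes. apply_moves: Moves the arm, as the interface text tells. Its arguments: {"type":"object","properties":{"motion":{"type":"array","items":{"type":"object","properties":{"x":{"type":"number"},"y":{"type":"number"},"z":{"type":"number"},"yaw":{"type":"number"},"hand":{"type":"number"}}}},"newtons":{"type":"number"}},"required":["motion"]}

```bash
ls; mkdir -p pics
cat > h.py <<'E'
import numpy as np,cv2
from cell import *
def ray(cam,u,v,m=None):
    m=m or camera_model(cam);K=np.array(m["camera_matrix"]);k=m["k1"];T=np.array(m["T"])
    d=np.array([(u-K[0,2])/K[0,0],(v-K[1,2])/K[1,1]]);s=d.copy()
    for _ in range(20): s=d/(1+k*(s@s))
    return T[:3,3],T[:3,:3]@np.array([s[0],-s[1],-1])
def at(cam,u,v,z,m=None):
    o,d=ray(cam,u,v,m);return (o+d*(z-o[2])/d[2])[:2]
def proj(cam,P,m=None):
    m=m or camera_model(cam);K=np.array(m["camera_matrix"]);T=np.array(m["T"])
    p=T[:3,:3].T@(np.array(P)-T[:3,3]);s=np.array([p[0],-p[1]])/-p[2];s=s*(1+m["k1"]*(s@s))
    return K[:2,:2]@s+K[:2,2]
def rect(cam,mask,z,m=None):
    c,_=cv2.findContours(mask.astype(np.uint8),cv2.RETR_EXTERNAL,cv2.CHAIN_APPROX_NONE)
    c=max(c,key=cv2.contourArea)[:,0]
    P=np.array([at(cam,u,v,z,m) for u,v in c]).astype(np.float32)*1000
    return cv2.minAreaRect(P)
E
python3 - <<'E'
from h import *
s=observe();print(s)
for c in ["scene","side","wrist"]:
    im=get_image(c);cv2.imwrite(f"pics/{c}0.png",im)
    T=np.array(camera_model(c)["T"]);print(c,T[:3,3].round(3),(-T[:3,2]).round(2))
    if c=="wrist":continue
    for q in ["wiring_box","panel","button_left_bar","button_right_bar","panel_shelf","multimeter","glue_pot"]:
        for r in silhouettes(q,c)[:2]:
            print(c,q,round(r["p"],2),np.round(r["rect"]), rect(c,r["mask"],.05) )
E
```

```text
pics
{'clock': 0.0, 'joints': array([ 1.10440555,  0.43522219,  0.02496941,  1.57408413, -0.01160926,
        1.13397134, -0.07508319]), 'dq': array([ 0.00042159,  0.00150698,  0.00092963,  0.00212304,  0.00064181,
       -0.00081653,  0.00097636]), 'joint_efforts': array([-1.17896707e-03, -6.67858458e+01,  9.84783545e-01, -3.14458787e+01,
       -6.06735097e-02,  4.26524284e-02,  1.25378838e-04]), 'position': array([ 0.22214815, -0.5836203 ,  0.20375045]), 'ee_rot': array([-3.08831868e+00, -5.67943903e-01,  6.37150344e-04]), 'force': array([-0.41911334, -0.0417088 ,  0.38373525]), 'ft_torque': array([ 0.00314256,  0.02042441, -0.02096528]), 'gripper_force': 0.0, 'width': 1.0001322423254195}
scene [-0.84  -0.559  0.934] [ 0.79  0.38 -0.48]
scene wiring_box 0.64 [237. 201. 249. 215.] ((476.9930725097656, 380.0623474121094), (128.07443237304688, 44.442874908447266), 26.68100357055664)
scene panel 0.42 [407. 262. 432. 281.] ((377.1802673339844, -336.0449523925781), (92.10379028320312, 68.09854888916016), 16.26488494873047)
scene button_left_bar 0.58 [240. 199. 251. 204.] ((514.074462890
[... 1214 characters left out ...]
53988647460938), (17.53183364868164, 72.55422973632812), 31.118627548217773)
side panel_shelf 0.58 [315. 166. 358. 199.] ((612.0299682617188, -92.637451171875), (155.33370971679688, 282.31280517578125), 18.380338668823242)
side multimeter 0.74 [305. 245. 313. 263.] ((505.65509033203125, 372.3846130371094), (11.601353645324707, 77.5345687866211), 23.607271194458008)
side multimeter 0.61 [270. 193. 312. 216.] ((683.17724609375, 145.00132751464844), (104.91722869873047, 151.19915771484375), 82.0194091796875)
side glue_pot 0.6 [261. 204. 271. 224.] ((730.596435546875, 243.12820434570312), (33.53765106201172, 98.52184295654297), 30.288623809814453)
wrist [ 0.299 -0.555  0.384] [-0.28 -0.11 -0.95]
```

View pics/scene0.png

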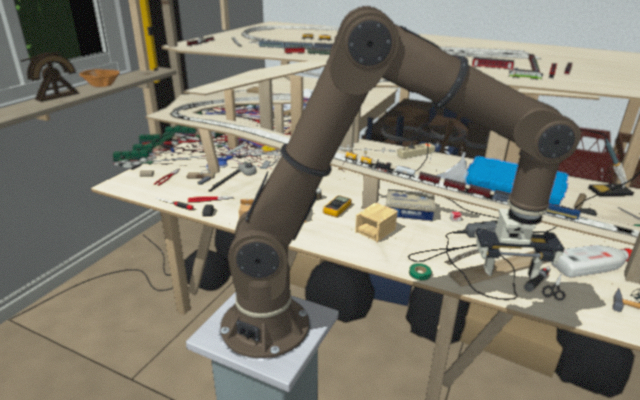

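View pics/side0.png

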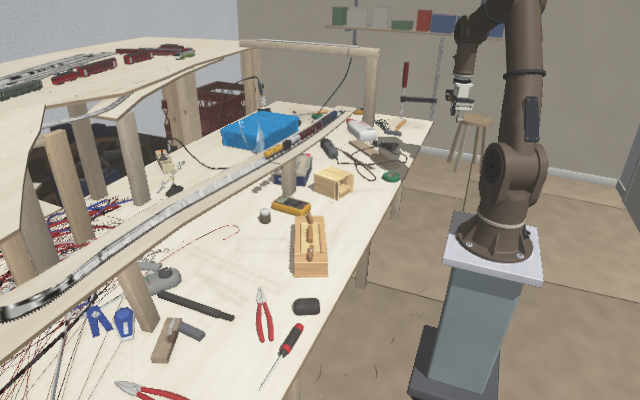

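The box is near (0.54, 0.29) and turned about 25°. The shelf is near (0.61, -0.10). I'll move closer and use the wrist camera.

>>> apply_moves --motion '[{"x": 2, "y": 2, "z": 5}, {"x": 5, "y": 6, "z": 8}, {"x": 9, "y": 11, "z": 10}, {"x": 13, "y": 16, "z": 12}, {"x": 17, "y": 21, "z": 14}, {"x": 21, "y": 26, "z": 15}, {"x": 25, "y": 32, "z": 15}, {"x": 29, "y": 37, "z": 15}, {"x": 32, "y": 42, "z": 15}, {"x": 33, "y": 44, "z": 15}]'

```text
schema error: expected keys x, y, z, yaw, hand
```

Run:
```python
from h import *
s=observe();print(s["position"],s["ee_rot"],s["joints"])
m=camera_model("wrist");im=get_image("wrist");cv2.imwrite("pics/w1.png",im);T=np.array(m["T"]);print(T[:3,3],-T[:3,2],m["camera_matrix"])
for q in ["panel_shelf","multimeter"]:
    for r in silhouettes(q,"wrist")[:2]: print(q,r["p"],r["rect"],rect("wrist",r["mask"],.082,m))
```

```text
[ 0.22238374 -0.58409307  0.20454364] [ 3.08973987e+00  5.68301706e-01 -2.08875013e-06] [ 1.10438999  0.43447925  0.02496465  1.57322759 -0.01158843  1.13400857
 -0.0750605 ]
[ 0.29879733 -0.55476772  0.384215  ] [-0.27908138 -0.10604747 -0.9543938 ] [[346.00598877   0.         318.690704  ]
 [  0.         346.00598877 199.94437859]
 [  0.           0.           1.        ]]
```

View pics/w1.png

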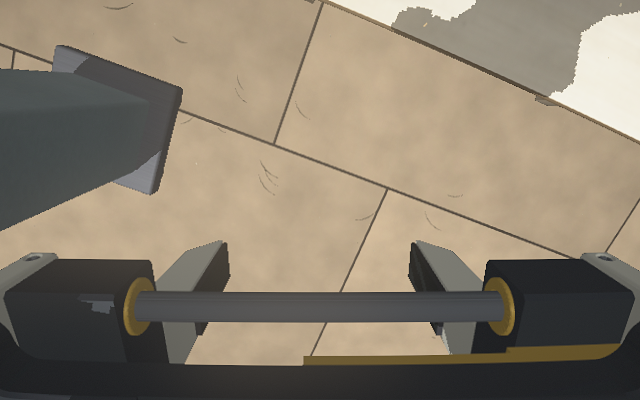

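>>> apply_moves --motion '[{"x": 2, "y": 2, "z": 5, "yaw": 0, "hand": 1}, {"x": 5, "y": 6, "z": 8, "yaw": 0, "hand": 1}, {"x": 9, "y": 11, "z": 10, "yaw": 0, "hand": 1}, {"x": 13, "y": 16, "z": 12, "yaw": 0, "hand": 1}, {"x": 17, "y": 21, "z": 14, "yaw": 0, "hand": 1}, {"x": 21, "y": 26, "z": 15, "yaw": 0, "hand": 1}, {"x": 25, "y": 32, "z": 15, "yaw": 0, "hand": 1}, {"x": 29, "y": 37, "z": 15, "yaw": 0, "hand": 1}, {"x": 32, "y": 42, "z": 15, "yaw": 0, "hand": 1}, {"x": 33, "y": 44, "z": 15, "yaw": 0, "hand": 1}]'

```text
clock: 2.25
position: [0.5536, -0.1411, 0.3546]
ee_rot: [-3.089, -0.572, -0.001]
force: [-0.3, 0.6, 0.5]
width: 0.999
gripper_force: 0.0
```

Run:
```python
from h import *
s=observe();print(s["position"],s["ee_rot"],s["joints"])
m=camera_model("wrist");im=get_image("wrist");cv2.imwrite("pics/w2.png",im);T=np.array(m["T"]);print(T[:3,3],-T[:3,2])
for q in ["panel_shelf","multimeter"]:
    for r in silhouettes(q,"wrist")[:2]: print(q,r["p"],r["rect"],rect("wrist",r["mask"],.082,m))
```

```text
[ 0.55361869 -0.14109857  0.3545768 ] [-3.08857366e+00 -5.71630259e-01 -8.70491935e-04] [ 0.33641691  0.28012717 -0.24324916  1.43880072  0.06659792  1.43043868
 -1.11178529]
[ 0.62989571 -0.11170349  0.53426423] [-0.27846583 -0.10600233 -0.95457859]
panel_shelf 0.63 [249.7, 36.4, 372.2, 165.3] ((617.0789184570312, -106.18135833740234), (99.99078369140625, 123.11872863769531), 74.32530212402344)
multimeter 0.78 [158.1, 0.0, 222.8, 42.5] ((654.2135009765625, 61.948974609375), (44.49488830566406, 79.62576293945312), 19.765865325927734)
```

View pics/w2.png

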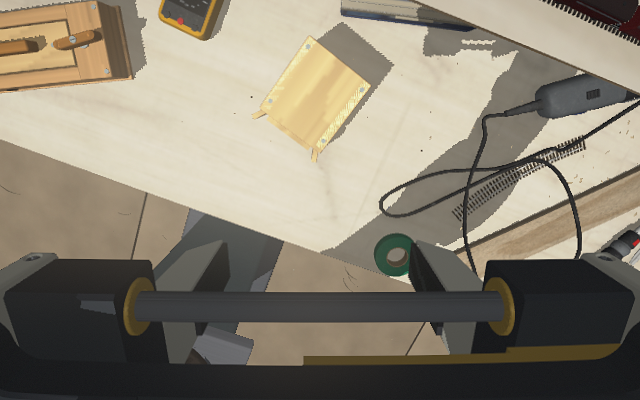

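The shelf's slot axis is about -15.7° and its front middle is near (0.558, -0.09). The green tape is front right. Next I'll look at the box, with the hand turned to grip across its width.

>>> apply_moves --motion '[{"x": 0, "y": 4, "z": 0, "yaw": 9, "hand": 1}, {"x": 0, "y": 8, "z": 0, "yaw": 19, "hand": 1}, {"x": 0, "y": 12, "z": 0, "yaw": 28, "hand": 1}, {"x": 0, "y": 16, "z": 0, "yaw": 38, "hand": 1}, {"x": 0, "y": 20, "z": 0, "yaw": 47, "hand": 1}, {"x": 0, "y": 24, "z": 0, "yaw": 57, "hand": 1}, {"x": 0, "y": 28, "z": 0, "yaw": 66, "hand": 1}, {"x": 0, "y": 33, "z": 0, "yaw": 76, "hand": 1}, {"x": 0, "y": 38, "z": 0, "yaw": 86, "hand": 1}, {"x": 0, "y": 40, "z": 0, "yaw": 94, "hand": 1}]'

```text
clock: 3.65
position: [0.5519, 0.2576, 0.3544]
ee_rot: [-1.682, -2.653, -0.0]
force: [0.6, -0.4, 0.4]
width: 1.0
gripper_force: 0.0
```

Run:
```python
from h import *
from scipy.spatial.transform import Rotation as R
# bench edge and shelf from w2
s=observe();y=R.from_rotvec(s["ee_rot"]).as_matrix()[:,1];print(s["position"],np.degrees(np.arctan2(y[1],y[0])),s["joints"])
m=camera_model("wrist");im=get_image("wrist");cv2.imwrite("pics/w3.png",im)
for q,z in [("wiring_box",.05),("panel",.05),("button_left_bar",.07),("button_right_bar",.07)]:
    for r in silhouettes(q,"wrist")[:2]: print(q,round(r["p"],2),r["rect"],rect("wrist",r["mask"],z,m))
```

```text
[0.55194701 0.25759417 0.35444292] 25.228394082251054 [-0.08630813  0.41198549 -0.67406537  1.31875662  0.25279687  1.49616191
 -0.29713512]
wiring_box 0.84 [283.4, 21.6, 360.9, 218.6] ((542.1798095703125, 293.227294921875), (97.5249252319336, 263.2190856933594), 24.941701889038086)
wiring_box 0.17 [301.8, 63.9, 342.1, 180.3] ((540.7283935546875, 294.85675048828125), (55.69122314453125, 157.83238220214844), 24.42289924621582)
panel 0.91 [301.9, 62.6, 342.0, 181.0] ((540.6502075195312, 294.758544921875), (55.79228973388672, 157.4190673828125), 24.764352798461914)
button_left_bar 0.67 [313.9, 24.5, 329.0, 78.4] ((499.88739013671875, 381.3145446777344), (14.158473014831543, 58.9608268737793), 21.0706787109375)
button_right_bar 0.59 [312.0, 175.0, 328.9, 218.5] ((580.7431640625, 207.9795379638672), (12.518209457397461, 61.92823791503906), 32.64178466796875)
```

View pics/w3.png

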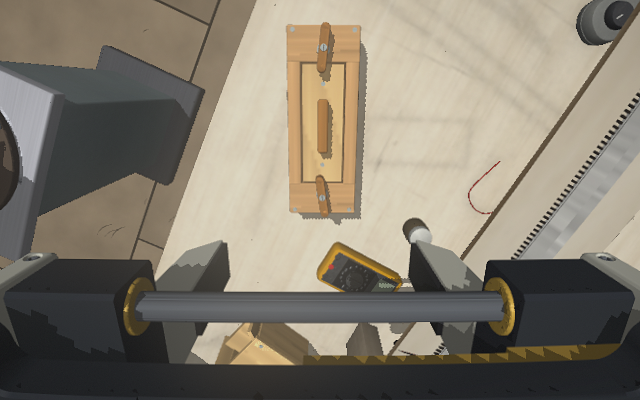

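The box stands clear. Both bars lie close to lengthways, with screw heads at about (323, 47) and (321, 197). I'll work out exact positions from these.

Run:
```python
from h import *
for u,v,z in [(323,47,.07),(321,197,.07),(255,0,0),(165,220,0),(321,154,.072),(321,98,.072)]: print(u,v,at("wrist",u,v,z))
from h import *
c=np.array([.541,.294]);a=np.radians(24.8);d=np.array([-np.sin(a),np.cos(a)]);print(c+.098*d,c-.098*d)
```

```text
323 47 [0.50274377 0.37920921]
321 197 [0.5817589  0.20062951]
255 0 [0.38830642 0.40388433]
165 220 [0.37143651 0.03740861]
321 154 [0.55631636 0.2561586 ]
321 98 [0.52606483 0.32223841]
[0.4998937  0.38296219] [0.5821063  0.20503781]
```

>>> apply_moves --motion '[{"x": 1, "y": -2, "z": -5, "yaw": 4, "hand": 0}, {"x": 2, "y": -4, "z": -10, "yaw": 7.5, "hand": 0}, {"x": 3, "y": -5.1, "z": -15, "yaw": 7.5, "hand": 0}, {"x": 3, "y": -5.1, "z": -20, "yaw": 7.5, "hand": 0}, {"x": 3, "y": -5.1, "z": -24, "yaw": 7.5, "hand": 0}, {"x": 3, "y": -5.1, "z": -27, "yaw": 7.5, "hand": 0}, {"x": 3, "y": -5.1, "z": -29, "yaw": 7.5, "hand": 0}, {"x": 3, "y": -5.1, "z": -29.7, "yaw": 7.5, "hand": 0}, {"x": 3, "y": -5.1, "z": -29.7, "yaw": 7.5, "hand": 0}]' --newtons 12

```text
clock: 5.03
position: [0.5828, 0.2046, 0.058]
ee_rot: [1.516, 2.751, 0.0]
force: [-0.9, 0.7, 0.9]
width: 0.503
gripper_force: 0.0
```

>>> apply_moves --motion '[{"x": 0, "y": 0, "z": 0, "yaw": 0, "hand": -0.8}, {"x": 0, "y": 0, "z": 0, "yaw": 0, "hand": -0.8}, {"x": 0, "y": 0, "z": 0, "yaw": 0, "hand": -0.8}, {"x": 0, "y": 0, "z": 0, "yaw": 0, "hand": -0.8}]'

```text
clock: 5.52
position: [0.5825, 0.2049, 0.0577]
ee_rot: [1.515, 2.752, 0.0]
force: [-0.0, -0.3, 0.4]
width: 0.125
gripper_force: 0.0
```

>>> apply_moves --motion '[{"x": 0, "y": 0, "z": 0, "yaw": 0, "hand": -1}, {"x": 0, "y": 0, "z": 0, "yaw": 0, "hand": -1}, {"x": 0, "y": 0, "z": 0, "yaw": 0, "hand": -1}]'

```text
clock: 5.9
position: [0.5823, 0.2049, 0.0575]
ee_rot: [-1.515, -2.752, -0.0]
force: [-0.8, 0.5, -0.4]
width: 0.003
gripper_force: 0.0
```

The fingers shut on nothing, so I'll look.

Run:
```python
from h import *
m=camera_model("wrist");im=get_image("wrist");cv2.imwrite("pics/w4.png",im)
s=observe();print(s["position"],proj("wrist",s["position"]),proj("wrist",[.5815,.206,.07]))
for q,z in [("panel",.05),("button_right_bar",.07),("button_left_bar",.07)]:
    for r in silhouettes(q,"wrist")[:2]: print(q,round(r["p"],2),r["rect"],rect("wrist",r["mask"],z,m))
```

```text
[0.5823526  0.20488946 0.05750988] [317.4458584  242.08692532] [317.13625459 249.44317775]
panel 0.65 [274.7, 0.0, 408.1, 215.0] ((550.963623046875, 272.22784423828125), (56.44033432006836, 110.88866424560547), 24.724140167236328)
button_right_bar 0.57 [301.8, 187.6, 331.9, 242.4] ((571.252685546875, 222.0572967529297), (12.31072998046875, 29.518306732177734), 33.84638214111328)
```

View pics/w4.png

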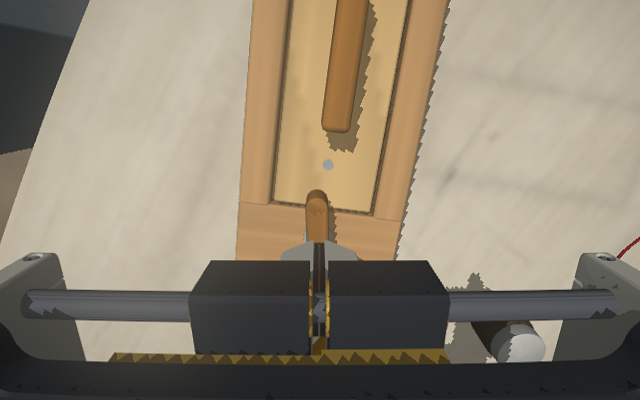

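>>> apply_moves --motion '[{"x": 0, "y": 0, "z": 0, "yaw": 0, "hand": -0.3}, {"x": 0, "y": 0, "z": 0, "yaw": 0, "hand": -0.3}, {"x": 0, "y": 0, "z": 0, "yaw": 0, "hand": -0.3}, {"x": -0.2, "y": 0.3, "z": -0.4, "yaw": 0, "hand": -0.3}, {"x": -0.2, "y": 0.3, "z": -0.4, "yaw": 0, "hand": -0.3}]'

```text
clock: 6.72
position: [0.5798, 0.2083, 0.0531]
ee_rot: [-1.514, -2.752, 0.001]
force: [0.1, 0.0, 0.5]
width: 0.347
gripper_force: 0.0
```

Run:
```python
from h import *
m=camera_model("wrist");im=get_image("wrist");cv2.imwrite("pics/w5.png",cv2.resize(im[150:400,160:480],None,fx=2,fy=2))
s=observe();print(s["position"],s["width"],s["force"])
```

```text
[0.58003064 0.2080849  0.05329302] 0.34880860977516803 [ 0.24965147 -0.31334448  0.25671487]
```

View pics/w5.png

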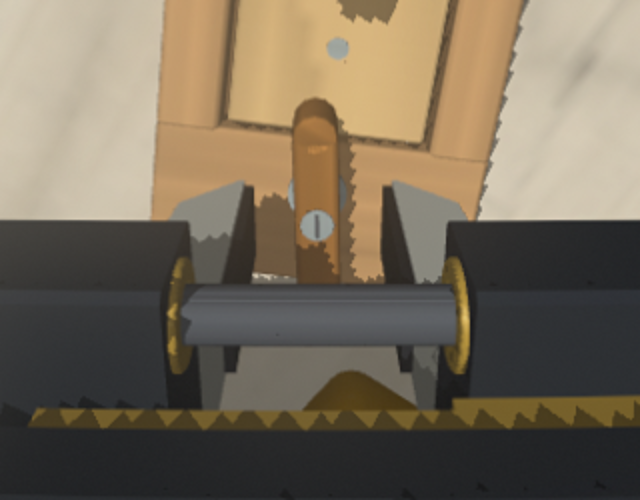

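The bar lies centred between the fingers, with the screw at image (318, 262). I'll close again here.

>>> apply_moves --motion '[{"x": 0, "y": 0, "z": 0, "yaw": 0, "hand": -1}, {"x": 0, "y": 0, "z": 0, "yaw": 0, "hand": -1}, {"x": 0, "y": 0, "z": 0, "yaw": 0, "hand": -1}, {"x": 0, "y": 0, "z": 0, "yaw": 0, "hand": -1}]'

```text
clock: 7.28
position: [0.5804, 0.2078, 0.0536]
ee_rot: [1.515, 2.752, 0.0]
force: [-0.5, -0.0, -0.6]
width: 0.008
gripper_force: 0.0
```

Run:
```python
from h import *
print(at("wrist",318,262.5,.071),at("wrist",318,199,.07)); s=observe();print(s["position"],s["width"],s["gripper_force"],s["ft_torque"],s["force"])
```

```text
[0.58268324 0.20487719] [0.56432891 0.23395221]
[0.58042337 0.20782261 0.05360199] 0.007926102400935916 0.0 [ 0.01384594 -0.11582612  0.04625035] [-0.5221738  -0.03519484 -0.645005  ]
```

>>> apply_moves --motion '[{"x": 0, "y": 0, "z": -0.2, "yaw": 0, "hand": -1}, {"x": 0, "y": 0, "z": -0.4, "yaw": 0, "hand": -1}]'

```text
clock: 7.52
position: [0.5804, 0.2078, 0.0494]
ee_rot: [1.515, 2.752, -0.0]
force: [0.5, 0.4, 0.8]
width: 0.006
gripper_force: 0.0
```

>>> apply_moves --motion '[{"x": 0, "y": 0, "z": -0.2, "yaw": 0, "hand": -1}, {"x": 0, "y": 0, "z": -0.4, "yaw": 0, "hand": -1}]'

```text
clock: 7.78
position: [0.5805, 0.208, 0.0477]
ee_rot: [1.514, 2.751, -0.0]
force: [-10.7, -8.0, 37.6]
width: 0.003
gripper_force: 18.9
```

The geometry now fits. By scale in the image the real fingertips are about 20 mm above the reported TCP. They closed over the bar and then pressed on its top (0.070 m) at a reported z of 0.048. From here on I'll command z about 20 mm lower.

>>> apply_moves --motion '[{"x": 0, "y": 0, "z": 0.8, "yaw": 0, "hand": -1}, {"x": 0, "y": 0, "z": 1, "yaw": 0, "hand": -0.3}, {"x": 0, "y": 0, "z": 1, "yaw": 0, "hand": -0.3}, {"x": 0.2, "y": -0.2, "z": 1, "yaw": 0, "hand": -0.3}, {"x": 0.2, "y": -0.2, "z": 0.3, "yaw": 0, "hand": -0.3}, {"x": 0.2, "y": -0.2, "z": -0.5, "yaw": 0, "hand": -0.3}, {"x": 0.2, "y": -0.2, "z": -1, "yaw": 0, "hand": -0.3}, {"x": 0.2, "y": -0.2, "z": -1, "yaw": 0, "hand": -1}, {"x": 0.2, "y": -0.2, "z": -1, "yaw": 0, "hand": -1}, {"x": 0.2, "y": -0.2, "z": -1, "yaw": 0, "hand": -1}]' --newtons 12

```text
clock: 9.02
position: [0.5814, 0.2054, 0.0356]
ee_rot: [-1.514, -2.752, 0.003]
force: [-4.8, -1.0, 2.3]
width: 0.126
gripper_force: 12.0
```

Gripped: the opening is 12 mm at 12 N. Now I'll turn the button.

>>> apply_moves --motion '[{"x": 0, "y": 0, "z": 0, "yaw": 9, "hand": -1}, {"x": 0, "y": 0, "z": 0, "yaw": 18, "hand": -1}, {"x": 0, "y": 0, "z": 0, "yaw": 27, "hand": -1}, {"x": 0, "y": 0, "z": 0, "yaw": 36, "hand": -1}, {"x": 0, "y": 0, "z": 0, "yaw": 45, "hand": -1}, {"x": 0, "y": 0, "z": 0, "yaw": 54, "hand": -1}, {"x": 0, "y": 0, "z": 0, "yaw": 63, "hand": -1}, {"x": 0, "y": 0, "z": 0, "yaw": 71, "hand": -1}, {"x": 0, "y": 0, "z": 0, "yaw": 76, "hand": -1}, {"x": 0, "y": 0, "z": 0, "yaw": 76, "hand": -1}]'

```text
clock: 10.28
position: [0.5811, 0.2045, 0.0356]
ee_rot: [0.502, -3.099, 0.003]
force: [-6.3, -3.9, 7.1]
width: 0.13
gripper_force: 12.0
```

>>> apply_moves --motion '[{"x": 0, "y": 0, "z": 0, "yaw": 76, "hand": -0.3}, {"x": 0, "y": 0, "z": 0, "yaw": 76, "hand": -0.3}, {"x": 0, "y": 0, "z": 0, "yaw": 76, "hand": -0.3}]'

```text
clock: 10.65
position: [0.5828, 0.2058, 0.0358]
ee_rot: [-1.35, 2.836, -0.0]
force: [-0.4, -0.5, -0.9]
width: 0.346
gripper_force: 0.0
```

>>> apply_moves --motion '[{"x": 0, "y": 0, "z": 3, "yaw": 0, "hand": -0.3}, {"x": 0, "y": 0, "z": 7, "yaw": -5, "hand": -0.3}, {"x": -1, "y": 2, "z": 9, "yaw": -15, "hand": -0.3}, {"x": -2, "y": 4, "z": 9, "yaw": -25, "hand": -0.3}, {"x": -3, "y": 7, "z": 9, "yaw": -35, "hand": -0.3}, {"x": -4.5, "y": 10, "z": 9, "yaw": -45, "hand": -0.3}, {"x": -6, "y": 13, "z": 9, "yaw": -55, "hand": -0.3}, {"x": -8, "y": 16, "z": 9, "yaw": -65, "hand": -0.3}, {"x": -8.3, "y": 17.6, "z": 9, "yaw": -75, "hand": -0.3}, {"x": -8.3, "y": 17.6, "z": 9, "yaw": -85, "hand": -0.3}]'

```text
clock: 11.9
position: [0.4984, 0.3841, 0.1261]
ee_rot: [-0.934, -2.999, -0.003]
force: [0.6, -0.6, -0.6]
width: 0.349
gripper_force: 0.0
```

>>> apply_moves --motion '[{"x": 0, "y": 0, "z": 0, "yaw": -10, "hand": -0.3}, {"x": 0, "y": 0, "z": 0, "yaw": -20, "hand": -0.3}, {"x": 0, "y": 0, "z": 0, "yaw": -30, "hand": -0.3}, {"x": 0, "y": 0, "z": 0, "yaw": -35, "hand": -0.3}, {"x": 0, "y": 0, "z": 0, "yaw": -35, "hand": -0.3}]'

```text
clock: 12.52
position: [0.4995, 0.3821, 0.1259]
ee_rot: [1.788, 2.583, 0.001]
force: [0.3, -0.5, 0.9]
width: 0.347
gripper_force: 0.0
```

Run:
```python
from h import *
from scipy.spatial.transform import Rotation as R
s=observe();y=R.from_rotvec(s["ee_rot"]).as_matrix()[:,1];print(s["position"],np.degrees(np.arctan2(y[1],y[0])),s["joints"][6])
m=camera_model("wrist");im=get_image("wrist");cv2.imwrite("pics/w6.png",im)
for q,z in [("panel",.05),("button_left_bar",.07)]:
    for r in silhouettes(q,"wrist")[:2]: print(q,round(r["p"],2),r["rect"],rect("wrist",r["mask"],z,m))
```

```text
[0.49951896 0.3821352  0.12590795] 20.614399704902382 -0.6865364272282363
panel 0.74 [285.7, 212.9, 362.4, 358.0] ((519.8905639648438, 339.88861083984375), (56.664878845214844, 68.529296875), 24.040279388427734)
button_left_bar 0.75 [308.1, 165.6, 326.6, 247.7] ((498.6481018066406, 385.1400451660156), (12.780839920043945, 61.34000778198242), 18.45554542541504)
```

>>> apply_moves --motion '[{"x": 0, "y": 0.1, "z": -3, "yaw": -1.5, "hand": -0.3}, {"x": 0, "y": 0.1, "z": -6, "yaw": -1.5, "hand": -0.3}, {"x": 0, "y": 0.1, "z": -8, "yaw": -1.5, "hand": -0.3}, {"x": 0, "y": 0.1, "z": -9.1, "yaw": -1.5, "hand": -0.3}, {"x": 0, "y": 0.1, "z": -9.1, "yaw": -1.5, "hand": -0.3}, {"x": 0, "y": 0.1, "z": -9.1, "yaw": -1.5, "hand": -1}, {"x": 0, "y": 0.1, "z": -9.1, "yaw": -1.5, "hand": -1}, {"x": 0, "y": 0.1, "z": -9.1, "yaw": -1.5, "hand": -1}]'

```text
clock: 13.68
position: [0.4992, 0.383, 0.0353]
ee_rot: [1.823, 2.559, 0.0]
force: [-2.9, -0.6, 4.3]
width: 0.128
gripper_force: 12.0
```

>>> apply_moves --motion '[{"x": 0, "y": 0, "z": 0, "yaw": -9, "hand": -1}, {"x": 0, "y": 0, "z": 0, "yaw": -18, "hand": -1}, {"x": 0, "y": 0, "z": 0, "yaw": -27, "hand": -1}, {"x": 0, "y": 0, "z": 0, "yaw": -36, "hand": -1}, {"x": 0, "y": 0, "z": 0, "yaw": -45, "hand": -1}, {"x": 0, "y": 0, "z": 0, "yaw": -54, "hand": -1}, {"x": 0, "y": 0, "z": 0, "yaw": -63, "hand": -1}, {"x": 0, "y": 0, "z": 0, "yaw": -71, "hand": -1}, {"x": 0, "y": 0, "z": 0, "yaw": -77, "hand": -1}, {"x": 0, "y": 0, "z": 0, "yaw": -77, "hand": -1}]'

```text
clock: 14.92
position: [0.4997, 0.3829, 0.0353]
ee_rot: [3.019, 0.868, 0.001]
force: [-0.8, -2.3, 7.0]
width: 0.129
gripper_force: 12.0
```

>>> apply_moves --motion '[{"x": 0, "y": 0, "z": 0, "yaw": 0, "hand": -0.3}, {"x": 0, "y": 0, "z": 0, "yaw": 0, "hand": -0.3}, {"x": 0, "y": 0, "z": 0, "yaw": 0, "hand": -0.3}, {"x": 0, "y": 0, "z": 4, "yaw": 0, "hand": -0.3}, {"x": 0, "y": 0, "z": 8, "yaw": 9, "hand": -0.3}, {"x": 0, "y": 0, "z": 10, "yaw": 18, "hand": -0.3}, {"x": 0, "y": 0, "z": 12, "yaw": 28, "hand": -0.3}, {"x": 0, "y": 0, "z": 12, "yaw": 38, "hand": -0.3}, {"x": 0, "y": 0, "z": 12, "yaw": 48, "hand": -0.3}, {"x": 0, "y": 0, "z": 12, "yaw": 58, "hand": -0.3}]'

```text
clock: 16.18
position: [0.4994, 0.3828, 0.1545]
ee_rot: [2.213, 2.23, -0.0]
force: [0.0, -0.7, -0.2]
width: 0.354
gripper_force: 0.0
```

>>> apply_moves --motion '[{"x": 1, "y": -2, "z": 1, "yaw": 9, "hand": -0.3}, {"x": 2, "y": -4, "z": 2, "yaw": 18, "hand": -0.3}, {"x": 3, "y": -6, "z": 2, "yaw": 25, "hand": -0.3}, {"x": 4, "y": -8.5, "z": 2, "yaw": 25, "hand": -0.3}, {"x": 5.5, "y": -12, "z": 2, "yaw": 25, "hand": -0.3}, {"x": 5.5, "y": -12, "z": 2, "yaw": 25, "hand": -0.3}]'

```text
clock: 16.92
position: [0.5563, 0.2587, 0.1741]
ee_rot: [1.693, 2.645, -0.003]
force: [-0.1, 1.1, 0.3]
width: 0.347
gripper_force: 0.0
```

Run:
```python
from h import *
from scipy.spatial.transform import Rotation as R
s=observe();y=R.from_rotvec(s["ee_rot"]).as_matrix()[:,1];print(s["position"],np.degrees(np.arctan2(y[1],y[0])),s["joints"][6],s["clock"])
m=camera_model("wrist");im=get_image("wrist");cv2.imwrite("pics/w7.png",im)
for q,z in [("panel",.05),("wiring_box",.05),("button_left_bar",.07),("button_right_bar",.07)]:
    for r in silhouettes(q,"wrist")[:2]: print(q,round(r["p"],2),r["rect"],rect("wrist",r["mask"],z,m))
```

```text
[0.55630308 0.2587298  0.17408085] 24.766238668917264 -0.3447810001404033 16.925
panel 0.7 [284.9, 45.4, 354.4, 226.8] ((540.788330078125, 294.51068115234375), (57.0557975769043, 159.5095977783203), 24.385726928710938)
wiring_box 0.65 [257.0, 0.0, 379.1, 271.8] ((543.7868041992188, 288.248291015625), (96.13190460205078, 239.33132934570312), 24.611024856567383)
button_left_bar 0.69 [280.2, 4.3, 359.2, 36.2] ((500.51031494140625, 381.311767578125), (58.01322555541992, 14.638629913330078), 31.21815299987793)
button_right_bar 0.6 [285.8, 236.1, 351.9, 261.7] ((580.0453491210938, 209.79917907714844), (57.81943893432617, 19.237512588500977), 18.509157180786133)
```

View pics/w7.png

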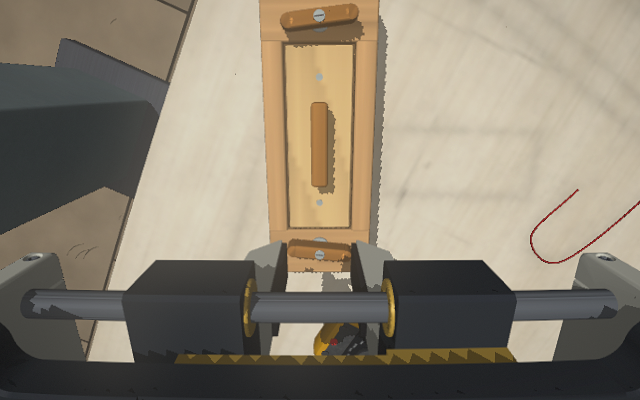

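Both buttons lie crosswise, clear of the panel. The panel centre is (0.541, 0.2945). I'll grip the ridge.

>>> apply_moves --motion '[{"x": -1, "y": 2, "z": -4, "yaw": 0, "hand": -0.3}, {"x": -1.6, "y": 3.6, "z": -8, "yaw": 0, "hand": -0.3}, {"x": -1.6, "y": 3.6, "z": -11, "yaw": 0, "hand": -0.3}, {"x": -1.6, "y": 3.6, "z": -13, "yaw": 0, "hand": -0.3}, {"x": -1.6, "y": 3.6, "z": -14, "yaw": 0, "hand": -0.3}, {"x": -1.6, "y": 3.6, "z": -14, "yaw": 0, "hand": -0.3}, {"x": -1.6, "y": 3.6, "z": -14, "yaw": 0, "hand": -1}, {"x": -1.6, "y": 3.6, "z": -14, "yaw": 0, "hand": -1}, {"x": -1.6, "y": 3.6, "z": -14, "yaw": 0, "hand": -1}]' --newtons 30

```text
clock: 18.3
position: [0.5388, 0.2991, 0.0354]
ee_rot: [1.686, 2.65, 0.002]
force: [-0.4, -1.0, 4.8]
width: 0.147
gripper_force: 30.0
```

>>> apply_moves --motion '[{"x": 0, "y": 0, "z": 0.5, "yaw": 0, "hand": -1}, {"x": 0, "y": 0, "z": 1, "yaw": 0, "hand": -1}, {"x": 0, "y": 0, "z": 1.5, "yaw": 0, "hand": -1}, {"x": 0, "y": 0, "z": 2.5, "yaw": 0, "hand": -1}, {"x": 0, "y": 0, "z": 4, "yaw": 0, "hand": -1}]'

```text
clock: 18.92
position: [0.5381, 0.2988, 0.0752]
ee_rot: [-1.686, -2.65, 0.001]
force: [0.7, 0.3, -1.4]
width: 0.149
gripper_force: 30.0
```

>>> apply_moves --motion '[{"x": 0, "y": 0, "z": 4, "yaw": 0, "hand": -1}, {"x": -0.5, "y": -3, "z": 5, "yaw": 4, "hand": -1}, {"x": -1.5, "y": -7, "z": 5, "yaw": 10, "hand": -1}, {"x": -2.5, "y": -11, "z": 5, "yaw": 17, "hand": -1}, {"x": -4, "y": -16, "z": 5, "yaw": 25, "hand": -1}, {"x": -5.5, "y": -20, "z": 5, "yaw": 33, "hand": -1}, {"x": -6.5, "y": -24, "z": 4, "yaw": 41, "hand": -1}, {"x": -7.3, "y": -27, "z": 2, "yaw": 49.7, "hand": -1}, {"x": -7.3, "y": -27.8, "z": 0, "yaw": 49.7, "hand": -1}, {"x": -7.3, "y": -27.8, "z": 0, "yaw": 49.7, "hand": -1}]'

```text
clock: 20.18
position: [0.4647, 0.0199, 0.0744]
ee_rot: [-0.419, -3.112, 0.001]
force: [-0.3, 0.0, -0.5]
width: 0.152
gripper_force: 30.0
```

>>> apply_moves --motion '[{"x": 0, "y": 0, "z": -3, "yaw": 0, "hand": -1}, {"x": 0, "y": 0, "z": -5.5, "yaw": 0, "hand": -1}, {"x": 0, "y": 0, "z": -6.8, "yaw": 0, "hand": -1}, {"x": 0, "y": 0, "z": -7.4, "yaw": 0, "hand": -1}, {"x": 0, "y": 0, "z": -7.6, "yaw": 0, "hand": -1}, {"x": 0, "y": 0, "z": -7.6, "yaw": 0, "hand": -1}]'

```text
clock: 20.92
position: [0.4658, 0.021, -0.0009]
ee_rot: [0.416, 3.113, 0.0]
force: [-0.8, -0.3, -0.9]
width: 0.148
gripper_force: 30.0
```

>>> apply_moves --motion '[{"x": 0, "y": 0, "z": -0.15, "yaw": 0, "hand": -1}, {"x": 0, "y": 0, "z": -0.15, "yaw": 0, "hand": -1}]'

```text
clock: 21.18
position: [0.4658, 0.0209, -0.0027]
ee_rot: [0.417, 3.113, 0.0]
force: [0.1, 0.3, 0.7]
width: 0.146
gripper_force: 30.0
```

>>> apply_moves --motion '[{"x": 0, "y": 0, "z": 0, "yaw": 0, "hand": -0.5}, {"x": 0, "y": 0, "z": 0, "yaw": 0, "hand": -0.3}, {"x": 0, "y": 0, "z": 0, "yaw": 0, "hand": -0.3}, {"x": 0, "y": 0, "z": 4, "yaw": 0, "hand": 0.3}, {"x": 2, "y": -0.5, "z": 9, "yaw": 0, "hand": 0.7}, {"x": 4, "y": -1, "z": 14, "yaw": 0, "hand": 0.7}, {"x": 4, "y": -1, "z": 17, "yaw": 0, "hand": 0.7}, {"x": 4, "y": -1, "z": 17, "yaw": 0, "hand": 0.7}]'

```text
clock: 22.18
position: [0.5069, 0.0111, 0.1692]
ee_rot: [0.417, 3.11, 0.001]
force: [0.3, -1.3, -0.0]
width: 0.83
gripper_force: 0.0
```

Run:
```python
from h import *
from scipy.spatial.transform import Rotation as R
s=observe();y=R.from_rotvec(s["ee_rot"]).as_matrix()[:,1];print(s["position"],np.degrees(np.arctan2(y[1],y[0])),s["joints"][6],s["clock"])
m=camera_model("wrist");im=get_image("wrist");cv2.imwrite("pics/w8.png",im)
for q,z in [("panel",.012),("panel_shelf",.082)]:
    for r in silhouettes(q,"wrist")[:2]: print(q,round(r["p"],2),r["rect"],rect("wrist",r["mask"],z,m))
```

```text
[0.50688384 0.01112428 0.16915732] 74.73695112606303 0.8487999178055881 22.175
panel 0.85 [286.0, 52.4, 347.4, 216.5] ((471.3018493652344, 19.863933563232422), (56.925148010253906, 157.341552734375), 75.15137481689453)
panel_shelf 0.56 [177.0, 240.1, 289.5, 368.1] ((629.8629150390625, -92.59825897216797), (80.55609130859375, 50.183189392089844), 75.2388916015625)
```

View pics/w8.png

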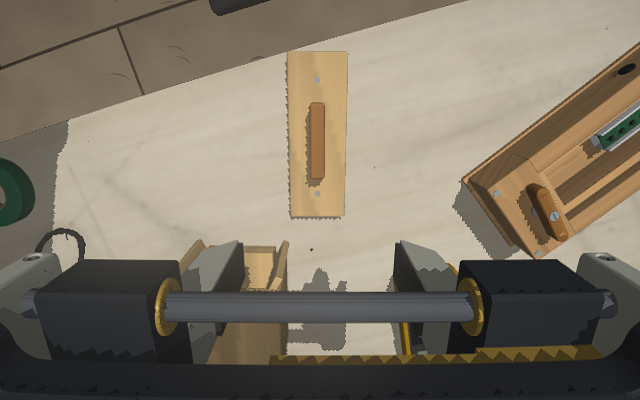

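The panel lies flat at (0.471, 0.020), turned about 75°, with its ridge up and let go. I'll take it near the outer end, across its width.

>>> apply_moves --motion '[{"x": -4, "y": 1, "z": -2, "yaw": 0.4, "hand": 0.75}, {"x": -8, "y": 2, "z": -5, "yaw": 0.4, "hand": 0.75}, {"x": -10.1, "y": 2.6, "z": -9, "yaw": 0.4, "hand": 0.75}, {"x": -10.1, "y": 2.6, "z": -13, "yaw": 0.4, "hand": 0.75}, {"x": -10.1, "y": 2.6, "z": -16, "yaw": 0.4, "hand": 0.75}, {"x": -10.1, "y": 2.6, "z": -17.5, "yaw": 0.4, "hand": 0.75}, {"x": -10.1, "y": 2.6, "z": -18.2, "yaw": 0.4, "hand": 0.75}, {"x": -10.1, "y": 2.6, "z": -18.5, "yaw": 0.4, "hand": 0.75}, {"x": -10.1, "y": 2.6, "z": -18.5, "yaw": 0.4, "hand": 0.75}]'

```text
clock: 23.45
position: [0.4044, 0.0369, -0.0178]
ee_rot: [0.405, 3.115, 0.0]
force: [-0.2, 0.8, -0.3]
width: 0.876
gripper_force: 0.0
```

>>> apply_moves --motion '[{"x": 0, "y": 0, "z": 0, "yaw": 0, "hand": 0.1}, {"x": 0, "y": 0, "z": 0, "yaw": 0, "hand": 0.1}, {"x": 0, "y": 0, "z": 0, "yaw": 0, "hand": 0.1}, {"x": 0, "y": 0, "z": 0, "yaw": 0, "hand": 0.1}]' --newtons 45

```text
clock: 23.95
position: [0.4045, 0.0369, -0.0178]
ee_rot: [0.406, 3.115, 0.0]
force: [-0.4, -0.7, 4.8]
width: 0.603
gripper_force: 45.0
```

>>> apply_moves --motion '[{"x": 0, "y": 0, "z": 0.5, "yaw": 0, "hand": 0.1}, {"x": 0, "y": 0, "z": 1.5, "yaw": 0, "hand": 0.1}, {"x": 0, "y": 0, "z": 3, "yaw": 0, "hand": 0.1}, {"x": 0, "y": 0, "z": 5, "yaw": 0, "hand": 0.1}, {"x": 0, "y": 0, "z": 5, "yaw": 0, "hand": 0.1}]'

```text
clock: 24.58
position: [0.4053, 0.0369, 0.0333]
ee_rot: [0.406, 3.113, 0.001]
force: [0.7, -0.2, -1.5]
width: 0.601
gripper_force: 45.0
```

Run:
```python
from h import *
from scipy.spatial.transform import Rotation as R
s=observe();y=R.from_rotvec(s["ee_rot"]).as_matrix()[:,1];print(s["position"],np.degrees(np.arctan2(y[1],y[0])),s["clock"],s["width"],s["force"],s["ft_torque"])
im=get_image("side")
for q,z in [("panel",.064)]:
    for r in silhouettes(q,"side")[:2]: print(q,round(r["p"],2),r["rect"],rect("side",r["mask"],z))
x0,y0,x1,y1=290,140,410,230
cv2.imwrite("pics/side1.png",cv2.resize(im[y0:y1,x0:x1],None,fx=6,fy=6,interpolation=cv2.INTER_CUBIC))
```

```text
[0.40532485 0.03693908 0.03325325] 75.13462641371106 24.575 0.6009251701952497 [ 0.72461712 -0.20744082 -1.48360693] [ 0.07320053 -0.04508722 -0.02609931]
panel 0.65 [334.6, 189.5, 382.8, 211.7] ((488.1825256347656, 25.86725616455078), (80.98961639404297, 130.33050537109375), 76.25746154785156)
```

Run:
```python
from h import *
m=camera_model("side")
g=np.array([.4053,.0369]);a=np.radians(-14.9);d=np.array([np.cos(a),np.sin(a)]);n=np.array([-d[1],d[0]])
get_image("side");r=silhouettes("panel","side")[0];mk=r["mask"];ys,xs=np.where(mk)
for t in (-6,-3,0,3,6):
    P=[]
    for (l0,l1,w,h0,h1) in [(-12,148,28,0,12),(33,103,7,12,34)]:
        for l in(l0,l1):
            for ww in(-w,w):
                for h in(h0,h1):
                    l_=l*np.cos(np.radians(t))/1000;z=.051+h/1000-l*np.sin(np.radians(t))/1000
                    P.append(proj("side",[*(g+d*l_+n*ww/1000),z],m))
    P=np.array(P);f=P[[4,5,6,7]]
    print(t,P.min(0).round(1),P.max(0).round(1))
print(xs.min(),ys.min(),xs.max(),ys.max(),r["p"])
```

```text
-6 [336.4 185.3] [382.6 211.7]
-3 [336.2 187.1] [382.6 211.6]
0 [336.1 188.9] [382.6 211.4]
3 [336.  190.5] [382.6 211.2]
6 [336.1 191.9] [382.6 211.1]
336 191 380 208 0.89
```

>>> apply_moves --motion '[{"x": -1.5, "y": -2, "z": 0, "yaw": 0, "hand": 0.1}, {"x": -1.5, "y": -5, "z": -0.5, "yaw": -0.7, "hand": 0.1}, {"x": -1.5, "y": -8.1, "z": -1.3, "yaw": -0.7, "hand": 0.1}, {"x": -1.5, "y": -8.1, "z": -1.6, "yaw": -0.7, "hand": 0.1}, {"x": -1.5, "y": -8.1, "z": -1.6, "yaw": -0.7, "hand": 0.1}, {"x": -1.5, "y": -8.1, "z": -1.6, "yaw": -0.7, "hand": 0.1}]'

```text
clock: 25.52
position: [0.3895, -0.0431, 0.0161]
ee_rot: [0.422, 3.113, 0.001]
force: [0.5, -0.1, -2.0]
width: 0.6
gripper_force: 45.0
```

Run:
```python
from h import *
from scipy.spatial.transform import Rotation as R
s=observe();y=R.from_rotvec(s["ee_rot"]).as_matrix()[:,1];print(s["position"],np.degrees(np.arctan2(y[1],y[0])))
im=get_image("wrist")
o=np.hstack([im[180:400,150:450]])
si=get_image("side")[150:225,290:400]
o=cv2.resize(o,(600,440)); si=cv2.resize(si,(198*3//1,135*3//1),interpolation=cv2.INTER_CUBIC)
sc=get_image("scene")[195:265,330:440]; 
a=cv2.resize(get_image("side")[150:225,290:400],(440,300),interpolation=cv2.INTER_CUBIC)
b=cv2.resize(sc,(440,280),interpolation=cv2.INTER_CUBIC)
L=cv2.resize(im[:, 140:500],(360,400)); can=np.zeros((580,800,3),np.uint8)
can[:300,:440]=a;can[300:580,:440]=b;can[:400,440:]=L
cv2.imwrite("pics/fit.png",can)
```

```text
[ 0.38949122 -0.04307833  0.01606355] 74.56121298136674
```

View pics/fit.png

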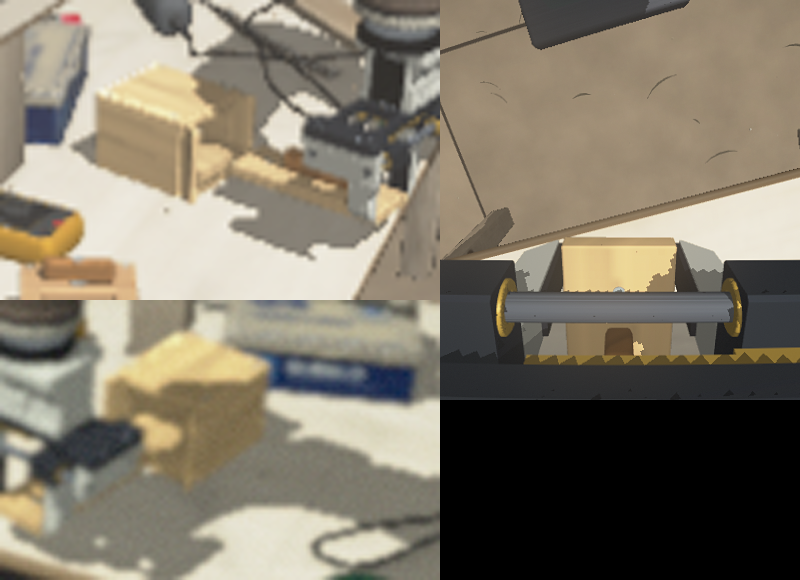

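The panel is level and lined up with the opening. I'll insert it part-way and check forces.

>>> apply_moves --motion '[{"x": 1.5, "y": -0.42, "z": 0, "yaw": 0, "hand": 0.1}, {"x": 3, "y": -0.83, "z": 0, "yaw": 0, "hand": 0.1}, {"x": 4, "y": -1.1, "z": 0, "yaw": 0, "hand": 0.1}, {"x": 5, "y": -1.4, "z": 0, "yaw": 0, "hand": 0.1}, {"x": 6, "y": -1.67, "z": 0, "yaw": 0, "hand": 0.1}, {"x": 6, "y": -1.67, "z": 0, "yaw": 0, "hand": 0.1}]'

```text
clock: 26.48
position: [0.4502, -0.0609, 0.016]
ee_rot: [0.425, 3.112, 0.001]
force: [-0.2, 0.7, -1.5]
width: 0.603
gripper_force: 45.0
```

>>> apply_moves --motion '[{"x": 1, "y": -0.27, "z": 0, "yaw": 0, "hand": 0.1}, {"x": 2, "y": -0.54, "z": 0, "yaw": 0, "hand": 0.1}, {"x": 3, "y": -0.8, "z": 0, "yaw": 0, "hand": 0.1}, {"x": 4, "y": -1.07, "z": 0, "yaw": 0, "hand": 0.1}, {"x": 5, "y": -1.34, "z": 0, "yaw": 0, "hand": 0.1}, {"x": 5.6, "y": -1.5, "z": 0, "yaw": 0, "hand": 0.1}, {"x": 5.6, "y": -1.5, "z": 0, "yaw": 0, "hand": 0.1}]'

```text
clock: 27.35
position: [0.5057, -0.0759, 0.016]
ee_rot: [0.425, 3.113, 0.0]
force: [-0.7, 0.2, -2.0]
width: 0.6
gripper_force: 45.0
```

>>> apply_moves --motion '[{"x": 0, "y": 0, "z": -0.3, "yaw": 0, "hand": 0.1}, {"x": 0.5, "y": -0.13, "z": -0.3, "yaw": 0, "hand": 0.1}, {"x": 1, "y": -0.27, "z": -0.3, "yaw": 0, "hand": 0.1}, {"x": 1.3, "y": -0.35, "z": -0.3, "yaw": 0, "hand": 0.1}, {"x": 1.3, "y": -0.35, "z": -0.3, "yaw": 0, "hand": 0.1}]'

```text
clock: 27.98
position: [0.5188, -0.0794, 0.013]
ee_rot: [0.425, 3.112, 0.0]
force: [-0.6, 0.3, -1.6]
width: 0.604
gripper_force: 45.0
```

>>> apply_moves --motion '[{"x": 0.15, "y": -0.04, "z": 0, "yaw": 0, "hand": 0.1}, {"x": 0.3, "y": -0.08, "z": 0, "yaw": 0, "hand": 0.1}, {"x": 0.4, "y": -0.11, "z": 0, "yaw": 0, "hand": 0.1}, {"x": 0.4, "y": -0.11, "z": 0, "yaw": 0, "hand": 0.1}]'

```text
clock: 28.48
position: [0.52, -0.0799, 0.0124]
ee_rot: [-0.423, -3.109, 0.0]
force: [-6.3, 2.4, 0.4]
width: 0.608
gripper_force: 45.0
```

Contact with the back comes at the predicted spot (6.7 N). I'll settle the panel on the floor, release, then push the end lightly with shut fingers to confirm it is home.

>>> apply_moves --motion '[{"x": -0.1, "y": 0.03, "z": -0.1, "yaw": 0, "hand": 0.1}, {"x": -0.1, "y": 0.03, "z": -0.1, "yaw": 0, "hand": 0.4}, {"x": -0.1, "y": 0.03, "z": -0.1, "yaw": 0, "hand": 0.6}, {"x": -0.1, "y": 0.03, "z": -0.1, "yaw": 0, "hand": 0.6}, {"x": -2, "y": 0.55, "z": 0, "yaw": 0, "hand": 0.6}, {"x": -5, "y": 1.4, "z": 0, "yaw": 0, "hand": 0}, {"x": -6, "y": 1.65, "z": 0, "yaw": 0, "hand": -1}, {"x": -6, "y": 1.65, "z": 0.2, "yaw": 0, "hand": -1}, {"x": -6, "y": 1.65, "z": 0.2, "yaw": 0, "hand": -1}, {"x": -6, "y": 1.65, "z": 0.2, "yaw": 0, "hand": -1}]' --newtons 20

```text
clock: 29.72
position: [0.4634, -0.0641, 0.0151]
ee_rot: [0.425, 3.112, 0.001]
force: [-0.7, 0.3, -0.6]
width: 0.306
gripper_force: 0.0
```

Run:
```python
from h import *
s=observe();print(s["position"],s["width"],s["clock"])
m=camera_model("side");f=np.array([.5583,-.09]);a=np.radians(-15.5);d=np.array([np.cos(a),np.sin(a)]);n=np.array([-d[1],d[0]])
for c in("side","wrist"):
    get_image(c)
    for r in silhouettes("panel",c)[:1]: print(c,r["p"],r["rect"],rect(c,r["mask"],.042))
for l in(-.05,0):
  print([proj("side",[*(f+l*d+w*n),z]).round(1) for w in(-.028,.028) for z in (.03,.042)])
```

```text
[ 0.46337532 -0.06407225  0.01511045] 0.30557156548681963 29.725
side 0.52 [339.7, 180.3, 358.0, 197.8] ((555.5136108398438, -78.85844421386719), (70.45272827148438, 121.48384094238281), 58.21030044555664)
wrist 0.78 [284.6, 328.5, 351.9, 359.4] ((508.8620910644531, -76.14677429199219), (35.599918365478516, 17.00456428527832), 76.06855010986328)
[array([360.3, 190.4]), array([360.5, 187.6]), array([352.3, 195.6]), array([352.4, 192.7])]
[array([349.7, 186.6]), array([349.9, 183.9]), array([341.5, 191.6]), array([341.6, 188.8])]
```

>>> apply_moves --motion '[{"x": 0, "y": 0, "z": 0, "yaw": 0, "hand": -1}, {"x": 0, "y": 0, "z": 0, "yaw": 0, "hand": -1}, {"x": 1, "y": -0.27, "z": 0, "yaw": 0, "hand": -1}, {"x": 2, "y": -0.55, "z": 0, "yaw": 0, "hand": -1}, {"x": 2.7, "y": -0.75, "z": 0, "yaw": 0, "hand": -1}, {"x": 3, "y": -0.83, "z": 0, "yaw": 0, "hand": -1}, {"x": 3.2, "y": -0.88, "z": 0, "yaw": 0, "hand": -1}, {"x": 3.4, "y": -0.94, "z": 0, "yaw": 0, "hand": -1}, {"x": 3.6, "y": -1.0, "z": 0, "yaw": 0, "hand": -1}, {"x": 3.6, "y": -1.0, "z": 0, "yaw": 0, "hand": -1}]'

```text
clock: 31.18
position: [0.4985, -0.074, 0.0151]
ee_rot: [0.425, 3.113, 0.0]
force: [-1.0, -0.8, 0.0]
width: 0.004
gripper_force: 0.0
```

>>> apply_moves --motion '[{"x": 0.2, "y": -0.05, "z": 0, "yaw": 0, "hand": -1}, {"x": 0.4, "y": -0.11, "z": 0, "yaw": 0, "hand": -1}, {"x": 0.4, "y": -0.11, "z": 0, "yaw": 0, "hand": -1}]'

```text
clock: 31.55
position: [0.4989, -0.0741, 0.0145]
ee_rot: [-0.422, -3.107, 0.001]
force: [-10.5, 3.2, 7.2]
width: 0.004
gripper_force: 5.5
```

The panel does not yield to 11 N, so it is home. I'll withdraw.

>>> apply_moves --motion '[{"x": -1, "y": 0.27, "z": 0, "yaw": 0, "hand": -1}, {"x": -3, "y": 0.8, "z": 2, "yaw": 0, "hand": -1}, {"x": -4, "y": 1, "z": 7, "yaw": 0, "hand": -1}, {"x": -3, "y": 1, "z": 12, "yaw": 0, "hand": -1}, {"x": 0, "y": 1, "z": 18, "yaw": 0, "hand": -1}, {"x": 4, "y": 0, "z": 22, "yaw": 0, "hand": -1}, {"x": 8, "y": -1, "z": 24, "yaw": 0, "hand": -1}, {"x": 8, "y": -1, "z": 24, "yaw": 0, "hand": -1}]'

```text
clock: 32.55
position: [0.5852, -0.0858, 0.2561]
ee_rot: [0.427, 3.109, 0.001]
force: [-0.9, 0.7, -0.8]
width: 0.005
gripper_force: 0.0
```

Run:
```python
from h import *
s=observe();print(s["position"],s["clock"])
f=np.array([.5583,-.09]);a=np.radians(-15.5);d=np.array([np.cos(a),np.sin(a)]);n=np.array([-d[1],d[0]])
m=camera_model("wrist");get_image("wrist")
for q,z in(("panel",.042),("panel_shelf",.082)):
    for r in silhouettes(q,"wrist")[:1]:
        print(q,r["p"],r["rect"],rect("wrist",r["mask"],z,m))
        c,_=cv2.findContours(r["mask"].astype(np.uint8),0,1);c=max(c,key=cv2.contourArea)[:,0]
        P=np.array([at("wrist",u,v,z,m) for u,v in c])-f;print((P@d).min()*1e3,(P@d).max()*1e3,(P@n).min()*1e3,(P@n).max()*1e3)
```

```text
[ 0.58518505 -0.08579469  0.25611269] 32.55
panel 0.8 [282.2, 96.9, 332.8, 159.9] ((543.7620239257812, -85.8800048828125), (56.832096099853516, 70.1793212890625), 73.68424224853516)
-50.06285025123897 20.092885540284833 -28.74971784768897 28.409432577301597
panel_shelf 0.78 [257.1, 141.2, 355.9, 256.2] ((610.8633422851562, -104.52742767333984), (100.72931671142578, 130.17236328125), 74.40210723876953)
-10.616104424249649 119.56566215498864 -50.22814528848483 50.50067375100388
```

Measured from directly above, the panel's outer end is 50.1 mm in front of the shelf. It is centred in the slot and square to it, with full width showing, so it lies flat.

```bash
python3 -c "
from cell import sign_off
print(sign_off())"
```

```text
the job is handed in; nothing more can be done
None
```

The job is handed in: both buttons are turned aside and the panel is ridge up in the shelf, home against the back with 50 mm sticking out; it finished at about 33 s of the 72 s limit, with no sign that anything else was touched.

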